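# Free the ratchet pawl and lower the hold-down arm

## Task

The hold-down arm is propped up over the steel ring by its ratchet. With the fingertips, press the pawl's thumb pad fully down so that the claw swings clear of the teeth, and only then push the arm down by its cross handle, past the teeth, until its foot rests fully down on the ring. Only press and push: do not lift the arm, leave the pawl free, leave the loose things round the fixture where they stand, and take the hand away at the end.

Things in the scene. Friction and masses are not known exactly. Their poses are not given: they have to be found in the camera images.
- stand: Ratchet hold-down fixture, bolted to the bench (does not move). Grey base plate 110 (x) x 340 (y) x 12 mm with two upright grey cheeks on its middle line. Origin at the underside of the plate on the bench; its z points up, its y axis runs along the plate from the pawl's thumb pad (y -145 mm) past the arm hinge (y -20 mm) to the steel ring (95 mm across, 27 mm high, fixed on the plate, centre at y +110 mm); the arm and pawl swing in its y-z plane.
- clamp_hinge (a point): Point on the arm's hinge axis, midway between the cheeks, 75 mm above the bench. The axis is along the stand's x axis.
- clamp_arm (a joint): Hinge of the hold-down arm, rad. 0 = arm rises 0.9 rad above level, as propped up; it grows as the arm is pushed down; 0.9 = arm level, foot on the ring, at its stop. The start is between 0 and 0.16. While the pawl is engaged the arm stops dead against a tooth at about 0.2. The hinge is stiff: the arm stays wherever it is left and needs about 2 to 5 N at the handle (up to about 8 N pushed straight down when it is high).
- clamp_handle (a point): Centre of the cross handle at the arm's free end: a round steel bar 16 mm thick and 80 mm long, parallel to the stand's x axis, 185 mm from the hinge axis. It moves on a circle of that radius about clamp_hinge: at joint value q its place is 185*cos(0.9-q) mm along the stand's y and 185*sin(0.9-q) mm up from clamp_hinge, so it ends 75 mm above the bench.
- pawl (a joint): Pivot of the pawl (a small steel rocker above the toothed sector; claw at one end, thumb pad at the other), rad. 0 = claw fully in the teeth; grows as the thumb pad is pressed down; above about 0.16 the claw is clear of the teeth; 0.36 = pad fully down at its stop. It has no spring: it stays where it is left; pressing takes about 3 N.
- pawl_pad (a point): Middle of the top face of the pawl's thumb pad, a ribbed steel plate 30 (stand x) x 26 (stand y) mm, 129 mm above the bench when engaged; it lies 60 mm from the pawl's pivot on the side away from the arm and goes down about 22 mm (and about 2 mm away from the arm) to its stop. Nothing is under it for 90 mm.
- guide_bush: Loose bystander: upright hardened steel bush, 38 mm diameter, 78 mm high, standing beside the fixture. Origin at the centre of its underside.
- v_block: Loose bystander: steel vee block 46 x 44 x 36 mm beside the fixture. Origin at the centre of its underside.
- hex_bolt: Loose bystander: hexagon bolt standing on its head, 16 x 18 x 51 mm, beside the fixture. Origin at the centre of its underside.

How it is judged:
By the outcome, as a careful person would: the job done as asked, in the order asked, and still so for the second after the job is handed in, with the robot touching nothing.
It also fails if it takes over 48 s, if anything falls off the work surface, if the arm or the gripper's body presses on something with over 40 N, if the wrist force passes 120 N, or if a joint passes its speed limit or range.

## Robot

A 6-joint arm with a two-finger parallel gripper is mounted at the origin on a cart in front of the work surface, level with it; the furniture and walls round the work are solid. World frame = base frame: x ahead of the robot, y to its left, z up, the work surface at z = 0. Lengths are in m, angles in degrees, forces in N, time in s.
With the tool pointing down it reaches from about 0.4 to 0.825 m from the base axis. Payload 7 kg.
Tool frame: the origin (TCP) lies midway between the tips of the shut fingers; the grasp point (between the pads) lies 19 mm behind it; z points along the fingers, y is the line along which they close (so a half turn about z gives the same grasp; the last joint's range is limited). The gripper opens to 88 mm and grips with 3 to 60 N. Pads are 19 mm wide; open, the fingers measure 130 mm over their backs; the gripper's body (78 mm by 193 mm) begins 47 mm behind the grasp point.
Start: joints at [-53.68, 20.546, 0.682, 0, -70.136, -16.507], TCP at [0.229, -0.635, 0.227] pointing down, gripper open.
Joint ranges: [-176.03, 176.03], [-82.01, 121.73], [-58.28, 71.71], [-173.87, 95.51], [-174.79, -0.11], [-173.66, 173.66]. Speed limits (degrees/s): [136.94, 136.94, 172.46, 180, 180, 180].

## Interface

Orientations are given as a 3x3 rotation matrix whose columns are the frame's x, y, z axes.
In Python, from rig import robot gives the robot as it stands. Calls block until the motion is done:
- robot.goto(position, orientation): joint-space move of the TCP to a pose.
- robot.servo_line(position, ori=None, speed=0.15): straight line of the TCP; ori=None keeps the orientation; speed is the mean speed in m/s.
- robot.movej(angles): joint-space move.
- robot.move_gripper(opening): opening from 0.0 (shut) to 1.0 (fully open); the grip force is fixed at half the most; returns when the fingers have stopped.
- robot.dwell(seconds).
- robot.ik(position, orientation): joint angles nearest the present ones, or None.
- robot.grab_frame(name): name is "scene" or "top" or "wrist"; returns (picture, depth): 480x640x3 uint8, red, green, blue; 480x640 float32, m along the optical axis (not along the pixel's ray), 0 where there is no reading.
- robot.camera_info(name): a dict with "vfov" (degrees; the focal length in pixels is half the picture's height over the tangent of half this angle, whatever the lens; pixels are square), "cx", "cy" (the principal point, pixels), "view" (4x4, takes a point from world to camera coordinates); the wrist camera has in their place "T_tool_cam" (4x4, takes a point from camera to tool coordinates, whose origin is the TCP and whose axes are the flange's). Camera axes: x right, y down, z forward; pixel columns grow to the right and rows downward; lengths in m; the calibration is good to about 2 mm. A picture is of the moment at which its call begins: read the wrist's pose just before it. camera_info takes no time and is no camera call.
A pose or a line that the arm cannot do raises robot.Unreachable and nothing moves.
- robot.job_done(): hands the job in; it is judged then, once.
Readings, each from a call of its own:
- robot.read_t(): time.
- robot.read_qpos(): joint angles.
- robot.read_qvel(): joint speeds.
- robot.read_effort(): joint torques, N m.
- robot.read_position(): TCP position.
- robot.read_tcp_rot(): TCP orientation.
- robot.read_force(): force on the tool from outside, world axes, zero at the start.
- robot.read_ft_torque(): the same for the moment, N m.
- robot.read_grip_width(): opening from 0.0 (shut) to 1.0 (fully open).
- robot.read_finger_force(): force on a finger pad.
Only numpy, scipy, OpenCV 4.12 (cv2) and the standard library are available. Lean on these libraries where they do the work, as an engineer would, in place of code of your own. Each camera call takes 0.05 s, during which the arm holds its last target. There are 200 camera calls.

## Working session

There is one attempt and no reset: what is moved stays moved. The work goes in short steps, each a Python script; the robot and the scene stay as the last script left them, time stands still between calls to the robot, and variables do not carry over. Pictures are saved under pics/ and viewed, at most 10 in all, crops included, and the job is handed in when it is done.

```bash
mkdir -p pics; ls; cat > h.py <<'E'
import numpy as np, cv2
from rig import robot
def cam(n):
    c=robot.camera_info(n); f=240/np.tan(np.radians(c['vfov'])/2); return c,f
def cloud(n):
    c,f=cam(n)
    if n=='wrist':
        T=np.eye(4);T[:3,:3]=robot.read_tcp_rot();T[:3,3]=robot.read_position();M=T@np.array(c['T_tool_cam'])
    else: M=np.linalg.inv(np.array(c['view']))
    im,d=robot.grab_frame(n)
    v,u=np.mgrid[:480,:640]
    P=np.stack([(u-c['cx'])/f*d,(v-c['cy'])/f*d,d],-1)@M[:3,:3].T+M[:3,3]
    P[d<=0]=np.nan
    return im,d,P
def save(im,name): cv2.imwrite('pics/'+name,im[:,:,::-1])
E
python3 - <<'E'
from h import *
for n in('scene','top'):
    im,d,P=cloud(n); save(im,n+'1.png'); np.savez('/tmp/'+n,im=im,d=d,P=P)
    c=robot.camera_info(n);print(n,c['vfov'],c['cx'],c['cy'],np.linalg.inv(np.array(c['view']))[:3,3].round(3),(d>0).mean())
E
```

```text
pics
scene 47.01218798893068 314.5525151327938 235.91570488058133 [0.119 0.547 0.865] 0.9956673177083334
top 44.256294349707346 322.6918477310879 233.21873884437008 [0.515 0.003 1.038] 0.9961100260416667
```

View pics/scene1.png

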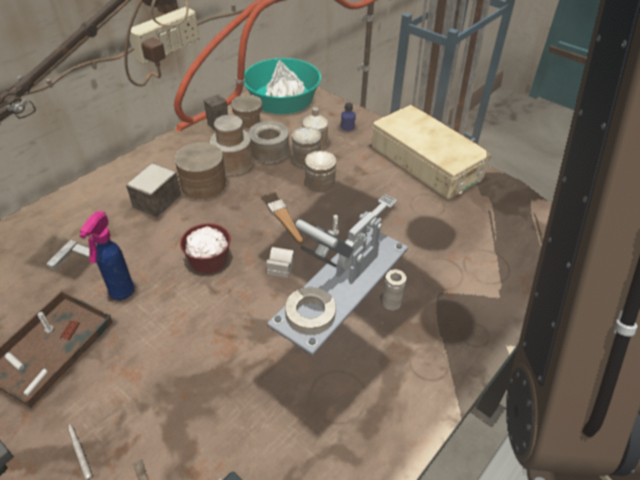

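View pics/top1.png

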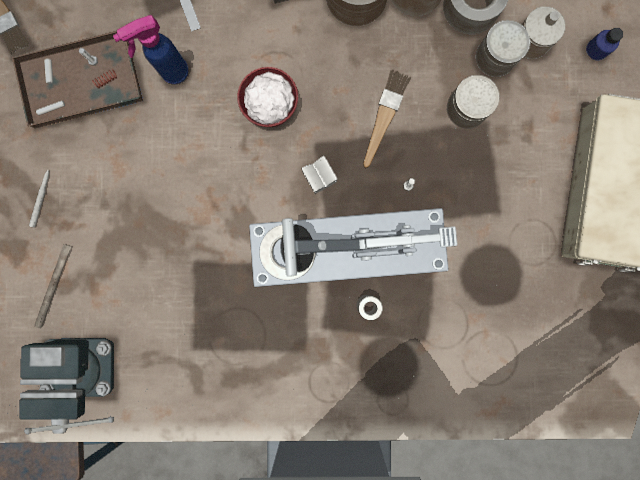

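The scene and top views show the fixture. In the top view the pad is at about (448,237), the handle bar at (290,248), the ring at (287,252), the bush at (370,307), the vee block at (320,174) and the bolt at (409,185). Next I'll measure these from depth.

```bash
python3 - <<'E'
import numpy as np,cv2
for n in('top','scene'):
    z=np.load(f'/tmp/{n}.npz');P=z['P']
    x,y,h=P[...,0],P[...,1],P[...,2]
    roi=(x>.35)&(x<.68)&(y>-.3)&(y<.25)
    def rep(name,m):
        Q=P[m]
        if len(Q)<5: print(n,name,len(Q));return
        (c,s,a)=cv2.minAreaRect(Q[:,:2].astype(np.float32)*1000)
        print(n,name,len(Q),'mean',Q.mean(0).round(4),'rect',np.round(c,1),np.round(s,1),round(a,1),'z',np.percentile(Q[:,2],[2,50,98]).round(4))
    pl=roi&(abs(h-.012)<.004)
    k,l,st,_=cv2.connectedComponentsWithStats(pl.astype(np.uint8)); i=1+st[1:,4].argmax(); 
    rep('plate',l==i)
    m=roi&(h>.02);k,l,st,_=cv2.connectedComponentsWithStats(m.astype(np.uint8))
    for i in range(1,k):
        if st[i,4]>30: rep('blob%d'%i+str(st[i,:2]),l==i)
    rep('pad?',roi&(h>.115)&(h<.14)&(y<-.12)); rep('high',roi&(h>.165)) 
E
```

```text
top plate 4225 mean [ 0.5255 -0.0417  0.0112] rect [551.2 -35.2] [109.7 339.2] 4.2 z [0.0083 0.0111 0.0149]
top blob1[304 172] 395 mean [0.667  0.0124 0.0307] rect [672.6  11.6] [36.2 43.9] 29.3 z [0.0212 0.0316 0.0375]
top blob2[407 179] 43 mean [ 0.6589 -0.1405  0.0436] rect [ 660.  -140.7] [7.8 9.2] 86.1 z [0.0232 0.0487 0.053 ]
top blob6[259 219] 4782 mean [ 0.5487 -0.0156  0.1272] rect [539.1 -40.6] [314.8  91.6] 88.0 z [0.0348 0.1285 0.227 ]
top blob24[357 295] 387 mean [ 0.4507 -0.0668  0.0693] rect [450.8 -67.2] [36.4 37.1] 0.3 z [0.0236 0.0761 0.0801]
top pad? 748 mean [ 0.5601 -0.1588  0.1259] rect [ 558.1 -159.4] [46.9 78.7] 0.0 z [0.1172 0.1264 0.1329]
top high 1182 mean [0.5453 0.0424 0.2114] rect [538.4  41.2] [78.4 73. ] 64.4 z [0.1675 0.2224 0.2283]
scene plate 3567 mean [ 0.5373 -0.0214  0.0119] rect [552.8 -36.1] [110.5 341.5] 3.9 z [0.0087 0.0119 0.0153]
scene blob1[295 194] 2853 mean [ 0.5478 -0.0457  0.1257] rect [555.  -64.9] [ 80.5 270.4] 4.2 z [0.0255 0.1246 0.2274]
scene blob2[333 215] 61 mean [ 0.6611 -0.1407  0.0384] rect [ 662.  -141.2] [10.3 11.8] 26.9 z [0.0213 0.0394 0.0529]
scene blob6[272 250] 248 mean [0.6671 0.0145 0.0304] rect [673.7  10.8] [34.7 47.4] 28.0 z [0.0208 0.0306 0.038 ]
scene blob7[383 269] 621 mean [ 0.4489 -0.0614  0.0586] rect [452.  -67.2] [37.5 40.1] 17.2 z [0.0223 0.063  0.0796]
scene blob8[285 287] 1506 mean [0.5423 0.073  0.0359] rect [545.4  69. ] [94.6 95.7] 22.8 z [0.0214 0.038  0.0418]
scene pad? 335 mean [ 0.5604 -0.1568  0.1262] rect [ 560.  -159.7] [78.6 48. ] 89.5 z [0.1164 0.1267 0.1336]
scene high 792 mean [0.5434 0.0517 0.2056] rect [552.7  46.2] [73.1 70.6] 36.2 z [0.166  0.2199 0.2286]
```

```bash
cat >> h.py <<'E'
a=np.radians(4.1); XS=np.array([np.cos(a),np.sin(a),0]); YS=np.array([-np.sin(a),np.cos(a),0]); O=np.array([.552,-.0355,0])
def W(x,y,z): return O+XS*x/1e3+YS*y/1e3+np.array([0,0,z/1e3])
def S(P): D=P-O; return np.stack([D@XS,D@YS,D[...,2]],-1)*1e3
E
python3 - <<'E'
from h import *
for n in('top','scene'):
    P=np.load(f'/tmp/{n}.npz')['P']; s=S(P); x,y,z=s[...,0],s[...,1],s[...,2]
    q=s[(abs(x)<30)&(y<-90)&(y>-200)&(z>90)]
    for b in range(-165,-90,5):
        r=q[(q[:,1]>=b)&(q[:,1]<b+5)]
        if len(r)>3: print(n,b,len(r),np.percentile(r[:,0],[3,97]).round(0),np.percentile(r[:,2],[5,50,95]).round(0))
    r=s[(abs(x)<45)&(y>60)&(y<120)&(z>195)]
    print('bar',len(r),np.percentile(r[:,0],[1,99]).round(0),np.percentile(r[:,1],[1,50,99]).round(0),r[:,2].max().round(0), 'inter', s[(abs(x)<40)&(y<60)&(y>-100)][:,2].max())
    m=(P[...,2]>.05)&(P[...,1]<-.3)&(P[...,0]>.3)&(P[...,0]<.9)&(P[...,1]>-.8)
    r=P[m]; print('box',len(r),r.min(0),r.max(0),np.hypot(r[:,0],r[:,1]).min())
yb=XS if True else 0
R0=robot.read_tcp_rot(); print(R0)
for s_ in(1,-1):
    Y=XS*s_;Z=np.array([0,0,-1.]);R=np.stack([np.cross(Y,Z),Y,Z],1)
    for p in(W(0,-145,200),W(0,-147,100),W(0,95,260),W(0,165,80)): 
        q=robot.ik(p,R);print(s_,None if q is None else np.round(q))
E
```

```text
top -165 34 [-14.  12.] [124. 126. 128.]
top -160 64 [-14.  14.] [125. 127. 129.]
top -155 62 [-15.  14.] [124. 127. 130.]
top -150 60 [-15.  13.] [125. 127. 130.]
top -145 63 [-14.  13.] [125. 128. 130.]
top -140 53 [-13.  13.] [124. 126. 130.]
top -135 26 [-6.  5.] [124. 126. 129.]
top -130 23 [-5.  5.] [124. 126. 129.]
top -125 24 [-6.  4.] [123. 126. 128.]
top -120 24 [-6.  5.] [124. 126. 130.]
top -115 28 [-6.  6.] [123. 126. 129.]
top -110 22 [-5.  5.] [123. 126. 129.]
top -105 29 [-16.  15.] [119. 127. 129.]
top -100 66 [-19.  18.] [112. 124. 128.]
top -95 89 [-22.  22.] [114. 122. 133.]
bar 859 [-39.  37.] [61. 87. 97.] 230.0 inter 201.84895368034583
box 10399 [ 0.50824796 -0.52266696  0.05001031] [ 0.89999083 -0.30007099  0.08379288] 0.6698150560159473
scene -165 11 [-12.  16.] [125. 127. 129.]
scene -160 27 [-12.  16.] [125. 128. 131.]
scene -155 25 [-12.  16.] [125. 128. 130.]
scene -150 20 [-12.  13.] [126. 129. 130.]
scene -145 31 [-12.  15.] [125. 128. 130.]
scene -140 27 [-10.  16.] [123. 126. 129.]
scene -135 12 [-3.  7.] [124. 127. 129.]
scene -130 11 [-4.  7.] [124. 127. 128.]
scene -125 13 [-4.  7.] [124. 127. 129.]
scene -120 10 [-3.  8.] [124. 126. 129.]
scene -115 13 [-3.  7.] [122. 127. 130.]
scene -110 13 [-4.  7.] [123. 127. 129.]
scene -105 10 [-4. 15.] [123. 127. 129.]
scene -100 27 [-17.  20.] [ 94. 123. 129.]
scene -95 37 [-22.  19.] [ 97. 123. 133.]
bar 498 [-39.  39.] [68. 93. 98.] 230.0 inter 198.96507412056573
box 4850 [ 0.50959348 -0.5891932   0.05001201] [ 0.89999391 -0.30034713  0.08346781] 0.6705184308857454
[[-9.40829597e-01 -3.38879467e-01 -6.13282821e-04]
 [-3.38880001e-01  9.40828628e-01  1.35536000e-03]
 [ 1.17690362e-04  1.48299208e-03 -9.99998893e-01]]
1 None
1 None
1 [ 27.   7. -12.   0. -70. 157.]
1 [ 34.  17. -25.   0. -47. 150.]
-1 [  1.  14. -13.   0. -64.   3.]
-1 [  1.  19. -19.   0. -51.   3.]
-1 [ 27.   7. -12.   0. -70. -23.]
-1 [ 34.  17. -25.   0. -47. -30.]
```

```bash
cat >> h.py <<'E'
O=O-YS*.0055
Yt=-XS;Zt=np.array([0,0,-1.]);R=np.stack([np.cross(Yt,Zt),Yt,Zt],1)
E
python3 - <<'E'
from h import *
t0=robot.read_t()
robot.move_gripper(0.0)
robot.goto(W(0,-146,220),R); robot.servo_line(W(0,-146,137),R,0.12)
print(robot.read_t()-t0, robot.read_t(),S(robot.read_position()).round(1),robot.read_force())
f0=robot.read_force()[2]
z=137
while z>98:
    z-=3 if z>112 else 1.5
    robot.servo_line(W(0,-146-(129-z)*.1,z),R,0.05)
    f=robot.read_force(); print(z,round(S(robot.read_position())[2],1),np.round(f,1),round(robot.read_t(),2))
    if abs(f[2]-f0)>12: break
E
```

```text
4.2833000000000006 4.3833 [   0.5 -146.3  137.6] [-0.02544221 -0.3254941   0.04551182]
134 134.4 [-0.5 -0.2  0.8] 4.63
131 130.8 [ 0.2 -0.2  0. ] 4.88
128 127.9 [ 0.3 -0.2  0.7] 5.13
125 125.0 [-0.7 -2.   0.9] 5.38
122 121.9 [ 1.8 -2.1  2.1] 5.63
119 118.8 [ 0.3 -1.1  2.2] 5.88
116 115.7 [ 1.9 -2.6  1.2] 6.13
113 112.7 [ 1.  -1.2  1. ] 6.38
110 109.9 [0.6 0.9 2.9] 6.63
108.5 109.2 [-1.   2.5  8.7] 6.88
107.0 108.6 [-4.   2.9 14.9] 7.13
```

```bash
python3 - <<'E'
from h import *
robot.servo_line(W(0,-148,150),R,0.15); robot.servo_line(W(0,-148,250),R,0.25)
im,d,P=cloud('scene'); s=S(P);x,y,z=[s[...,i] for i in range(3)]
r=s[(abs(x)<18)&(y<-130)&(y>-162)&(z>80)&(z<140)]; print('pad z',len(r),np.median(r[:,2]),np.percentile(r[:,1],[2,98]))
robot.goto(W(0,95,262),R); robot.servo_line(W(0,95,234),R,0.1)
print(robot.read_t(),S(robot.read_position()).round(1),np.round(robot.read_force(),1))
im,d,P=cloud('scene'); save(im[150:370,200:460].repeat(2,0).repeat(2,1),'crop2.png')
E
```

```text
pad z 98 108.52928413768176 [-155.70957379 -130.87867586]
9.5583 [ -0.   94.  233.8] [0.3 0.4 1.2]
```

View pics/crop2.png

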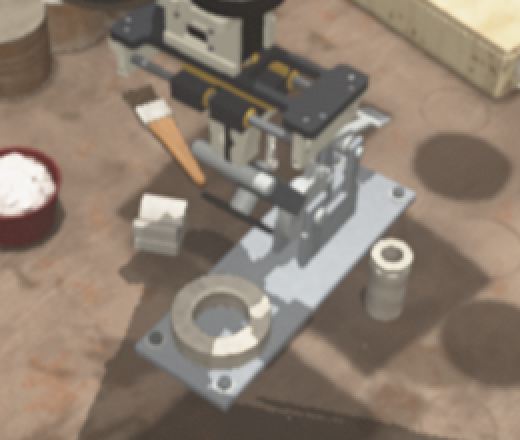

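The pad is at its stop (109 mm, as expected), and the tips are near the bar at crop (235,160). Before pushing I'll check the bar's position against the tips.

```bash
python3 - <<'E'
from h import *
for n in('top','scene'):
    s=S(np.load(f'/tmp/{n}.npz')['P']);x,y,z=[s[...,i] for i in range(3)]
    r=s[(abs(x)>18)&(abs(x)<38)&(y>50)&(y<130)&(z>190)]
    print(n,len(r),np.percentile(r[:,1],[2,50,98]).round(1),np.percentile(r[:,2],[2,50,90,98]).round(1))
    t=r[r[:,2]>np.percentile(r[:,2],80)]; print('crest',t.mean(0).round(1))
im,d,P=cloud('scene'); s=S(P);x,y,z=[s[...,i] for i in range(3)]
t=s[(abs(x)<20)&(y>60)&(y<130)&(z>232)&(z<250)]; print('finger',len(t),t.min(0).round(1),t.max(0).round(1))
r=s[(abs(x)>18)&(abs(x)<38)&(y>50)&(y<130)&(z>190)&(z<230)];print('bar now',len(r),r.mean(0).round(1),np.percentile(r[:,2],[50,90]))
E
```

```text
top 325 [ 88.1  95.2 102.8] [219.8 225.3 227.6 228.5]
crest [ -4.1  95.5 227.7]
scene 226 [ 88.9  99.3 103.4] [216.2 225.2 227.8 228.9]
crest [  3.1  96.  227.9]
finger 133 [-16.1  83.1 234.2] [ 17.8 106.6 250. ]
bar now 209 [ -4.   98.2 224. ] [225.12012699 227.89390225]
```

The bar centre is at y=95.5, z=220 (q≈0), and the tips are right above it. Pushing along the arc.

```bash
python3 - <<'E'
from h import *
def hp(q,dz): return W(0,-20+185*np.cos(.9-q),75+185*np.sin(.9-q)+8+dz)
robot.servo_line(hp(0,1),R,0.05)
ok=True
for q in np.arange(.06,.87,.06):
    robot.servo_line(hp(q,-1),R,0.04)
    f=robot.read_force(); print(round(q,2),S(robot.read_position()).round(1),np.round(f,1),round(robot.read_t(),1))
    if np.linalg.norm(f)>22: ok=False;print('STOP');break
dz=8
while ok and dz>-5:
    robot.servo_line(hp(.9,dz),R,0.04); f=robot.read_force(); print(dz,S(robot.read_position()).round(1),np.round(f,1),round(robot.read_t(),1))
    if f[2]>16: break
    dz-=1
E
```

```text
0.06 [  0.6 104.7 220.5] [-1.3  4.1  4.3] 10.4
0.12 [  0.7 112.5 212.7] [-1.   3.8  5.1] 10.8
0.18 [  0.6 119.7 204.4] [-0.2  3.7  4.7] 11.2
0.24 [  0.4 126.3 195.6] [0.3 3.3 3.4] 11.6
0.3 [ -0.  132.5 186.3] [0.6 2.1 1.7] 12.1
0.36 [ -0.3 138.4 176.8] [0.7 0.7 1.5] 12.5
0.42 [ -0.5 143.9 166.8] [-0.4 -0.   0.5] 12.9
0.48 [ -0.2 148.9 157. ] [-0.4 -0.1  0.2] 13.3
0.54 [ -0.2 153.2 146.8] [0.3 0.1 1.4] 13.8
0.6 [ -0.2 156.7 136.3] [ 0.1 -0.1  0.4] 14.2
0.66 [ -0.2 159.6 125.6] [-0.5 -0.3 -0.1] 14.6
0.72 [ -0.3 161.9 114.7] [-0.3 -0.2  0.7] 15.0
0.78 [ -0.3 163.5 103.7] [ 0.4 -0.1 -0.5] 15.5
0.84 [ -0.3 164.5  92.7] [-0.8  0.1 -0. ] 15.9
8 [-1.000e-01  1.649e+02  9.090e+01] [-0.1  0.1  0.2] 16.1
7 [-1.00e-01  1.65e+02  9.00e+01] [-1.3  0.6 -0.9] 16.4
6 [ -0.  165.1  89. ] [0.1 0.1 0.3] 16.6
5 [  0.  165.   87.9] [-0.8 -0.6  0.5] 16.9
4 [1.000e-01 1.651e+02 8.720e+01] [-1.8  0.9  4. ] 17.1
3 [  0.2 165.1  86.9] [-4.4  1.1 10.8] 17.4
2 [  0.3 165.1  86.7] [-5.9  0.9 18.1] 17.6
```

```bash
python3 - <<'E'
from h import *
im,d,P=cloud('scene'); save(im[150:370,200:460].repeat(2,0).repeat(2,1),'crop3.png')
s=S(P);x,y,z=[s[...,i] for i in range(3)]
r=s[(abs(x)>22)&(abs(x)<38)&(y>60)&(y<190)&(z>60)]
print(len(r),np.percentile(r[:,1],[2,50,98]),np.percentile(r[:,2],[2,50,98]))
E
```

```text
1216 [130.56262245 163.68437832 189.38061402] [ 75.48046093 525.60751818 529.34354027]
```

View pics/crop3.png

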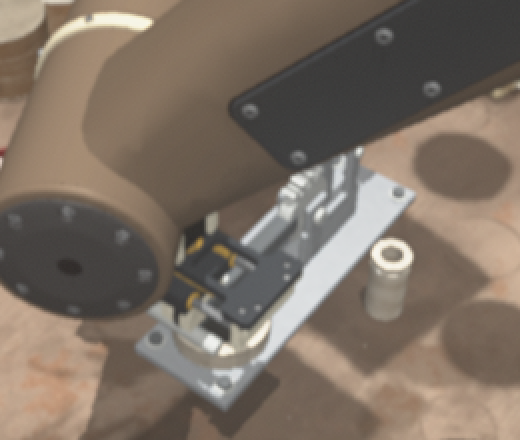

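The bar looks low, under the gripper (crop ~(200,335)). I'll back off straight up and check the level.

```bash
python3 - <<'E'
from h import *
robot.servo_line(W(0,165,130),R,0.1); robot.servo_line(W(0,165,300),R,0.25); robot.goto(W(-140,-20,320),R)
for n in('scene','top'):
    im,d,P=cloud(n); s=S(P);x,y,z=[s[...,i] for i in range(3)]
    if n=='scene': save(im[150:370,200:460].repeat(2,0).repeat(2,1),'crop4.png')
    r=s[(abs(x)>20)&(abs(x)<38)&(y>60)&(y<200)&(z>55)&(z<240)]
    if len(r): 
        t=r[r[:,2]>np.percentile(r[:,2],70)]; print(n,len(r),'bar y',np.percentile(r[:,1],[2,50,98]).round(1),'z',np.percentile(r[:,2],[2,50,90,98]).round(1),'crest',t.mean(0).round(1))
    r=s[(abs(x)<18)&(y<-130)&(y>-162)&(z>80)&(z<140)]; 
    if len(r): print('pad z',len(r),np.median(r[:,2]))
print(robot.read_t())
E
```

```text
scene 175 bar y [158.9 168.3 172.8] z [71.9 80.9 83.2 84.4] crest [ -2.2 165.6  83. ]
pad z 99 108.30830778433753
top 216 bar y [157.7 164.6 173. ] z [73.9 80.1 83.  84.8] crest [  4.2 165.2  82.8]
pad z 296 106.48494835321543
20.15
```

View pics/crop4.png

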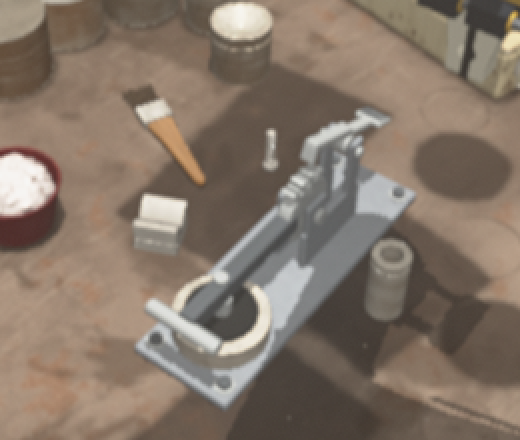

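The arm appears level: bar crest at 83 mm, as expected, and the pad is still down. But the tips met resistance at 87 mm. I'll see whether the arm beam explains that, and press the bar once more on its outer side to be sure.

```bash
python3 - <<'E'
from h import *
im,d,P=cloud('top'); s=S(P);x,y,z=[s[...,i] for i in range(3)]
for b in range(60,180,10):
    r=s[(abs(x)<7)&(y>=b)&(y<b+10)&(z>50)&(z<240)]; print(b,len(r),np.median(r[:,2]).round(1) if len(r) else '')
robot.goto(W(0,174,200),R); robot.servo_line(W(0,174,92),R,0.15)
for z in np.arange(90,78,-1):
    robot.servo_line(W(0,174,z),R,0.04); f=robot.read_force(); print(z,S(robot.read_position()).round(1),np.round(f,1))
    if f[2]>14: break
robot.servo_line(W(0,174,130),R,0.1); robot.servo_line(W(0,174,300),R,0.25); robot.goto(W(-140,-20,320),R)
for n in('scene','top'):
    im,d,P=cloud(n); s=S(P);x,y,z=[s[...,i] for i in range(3)]
    r=s[(abs(x)>20)&(abs(x)<38)&(y>60)&(y<200)&(z>55)&(z<240)]
    t=r[r[:,2]>np.percentile(r[:,2],70)]; print(n,'crest',t.mean(0).round(1))
    r=s[(abs(x)<18)&(y<-130)&(y>-162)&(z>80)&(z<140)]; print('pad',np.median(r[:,2]))
print(robot.read_t())
E
```

```text
60 57 85.5
70 52 85.7
80 54 85.6
90 51 86.1
100 58 87.1
110 49 89.9
120 55 86.0
130 50 85.4
140 54 85.7
150 50 85.7
160 54 82.0
170 14 77.7
90 [  0.2 174.1  90.6] [-0.3 -0.2  0.3]
89 [  0.  174.1  89.1] [-0.7 -1.5 -0.4]
88 [ -0.  173.9  87.9] [ 0.3  0.5 -0.1]
87 [-1.00e-01  1.74e+02  8.69e+01] [-0.4 -0.6  0.7]
86 [ -0.  173.9  85.9] [ 0.5 -0.1 -0.8]
85 [ -0.  174.   84.9] [-0.3 -0.6  0.7]
84 [ -0.  174.   83.9] [-0.2  0.2  0.2]
83 [  0.2 174.1  83.2] [ 0.1 -0.2  2.6]
82 [  0.3 174.1  82.8] [-2.7  0.5  8. ]
81 [  0.4 174.1  82.4] [-4.9 -0.3 13.7]
80 [  0.5 174.1  82.2] [-6.5 -0.9 19.7]
scene crest [ -4.1 165.8  83.2]
pad 108.29407407346304
top crest [ -3.  165.4  82.7]
pad 106.4141021028573
27.3917
```

The beam's flat top (86–87 mm) explains the earlier contact. The bar itself is firm at 83 mm, so the arm is at its stop.

```bash
python3 -c "
from h import *
print(robot.job_done())"
```

```text
the job is handed in; nothing more can be done
None
```

The job is handed in: I pressed the pawl pad fully to its stop first, then pushed the arm down until its foot rested on the ring (handle top at 83 mm, as it should be), left the pawl free, and moved the hand clear, at about 27 s of the 48 s allowed.

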